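# Snap the retaining clip onto the drum grater's axle

### The job

Take the steel retaining clip out of its wooden block and press it down over the free end of the drum grater's axle, so that it snaps fully home into the groove there and stays on by itself. The groove stands a little nearer to or farther from the cheek each time, so feel for it with light pressure; press gently, never with more than about 25 N on the grater, and leave the things round about where they are.

Things in the scene. Friction and masses are not known exactly. Their poses are not given: they have to be found in the camera images.
- clip: Open spring clip of bare steel: a tab with two springy legs below, 5 mm thick, 32 mm over the legs, about 75 g. Origin: centre of its eye (the axle's centre once it is on); z up to the tab, y through the eye (along the axle when on), x across the legs; both ways round are the same. Starts mouth down in the block, its y along the block's y.
- clip_tab (a point): Middle of the clip's grip, 42 mm above the clip's origin on its z, axes as the clip's. The tab is 10 mm thick (y), 24 mm wide (x) and reaches from 15 to 52 mm above the clip's origin.
- clip_mouth (a point): Middle of the clip's mouth, between the round lips that end its legs: 5 mm below the clip's origin. Lips: radius 3 mm, centres 8 mm either side, mouth 10 mm wide, lowest point 8 mm below the clip's origin. In the roof of the eye, 6.5 mm above the origin, sits a small leaf spring that gives 1.5 mm under 12 N.
- clip_block: Fixed wooden block, 50 x 44 mm foot, 34 mm high, with a slot 7 mm wide along its x; the clip stands in the slot astride a tongue, its origin 21 mm above the worktop over the middle of the block, and is drawn straight up (30 mm frees it). Origin: centre of the underside; y points across the slot.
- stand: Frame of the drum grater, fixed: wooden foot 70 x 136 x 16 mm, two steel cheeks with tops 86 mm high, between them a drum of 48 mm diameter on a steel axle. Origin: on the worktop, straight below axle_exit. The grater stretches from there to the frame's +y, its crank at that end; the axle's free end with the groove sticks out to -y.
- axle_exit (a point): Point on the axle's centre line where it leaves the cheek's outer face on the groove's side, 72 mm above the frame's origin, axes as the frame's (axle along y, free end to -y). Axle 22 mm in diameter with one groove, 7 mm wide, 14 mm in diameter at its bottom; beyond it 10 mm of full diameter and a 3 mm chamfer.
- groove_near (a point): Fixed mark on the axle's centre line, 10 mm outside axle_exit: where the middle of the groove is at the nearest. The axle has stiff end float (slides under some 12 N), so the groove is anywhere from here to groove_far. On the full diameter the lips stop the clip with its origin about 16 mm above the centre line; it cannot be pushed on there.
- groove_far (a point): Fixed mark on the axle's centre line, 30 mm outside axle_exit: where the middle of the groove is at the farthest. Over the groove the clip sinks freely to about 11 mm above the centre line, then needs some 6 to 10 N to spread its legs and snaps home, its origin on the centre line, the eye's roof on the groove's bottom; press at about 10 mm/s.
- fish_tin: Bystander: round food tin, 86 mm diameter, 40 mm high, on the cold hob. Origin under its centre.
- spice_jar: Bystander: small glass jar with a screw cap, 42 mm diameter, 96 mm high. Origin under its centre.
- tea_light: Bystander: tea light, 38 mm diameter, 15 mm high. Origin under its centre.
Mind the look-alikes: they are no part of the job. Of the things like the clip, leave any that is blue or yellow; of the rest the larger one is meant.

How it is judged (in metres and radians):
On the way:
1. the clip is drawn up out of its block (z of clip in the frame of clip_block above 0.06 m), for 0.1 s.
At the end, for the whole second after the job is handed in: The clip is on the axle in its groove: its eye centred on the axle's centre line within 2 mm in height and sideways, 6 to 34 mm outside the cheek, square to the axle within 0.2 rad, let go and at rest (x of clip in the frame of axle_exit between -0.002 and 0.002 m and z of clip in the frame of axle_exit between -0.002 and 0.002 m and y of clip in the frame of axle_exit between -0.034 and -0.006 m and angle between the y axis of clip and the y axis of axle_exit, either way round below 0.2 rad and contact force between clip and stand above 0.1 N and contact force between clip and the arm below 0.05 N and contact force between clip and the fingers below 0.05 N and linear speed of clip below 0.02 m/s); the robot touches nothing.
It fails at once if the clip is pressed on the grater with more than 27 N (contact force between clip and stand above 27 N).
It fails at once if the robot presses on the grater itself with more than 27 N (contact force between the arm and stand above 27 N).
It fails at once if a bystander is shifted by more than 20 mm (distance of any of fish_tin, spice_jar, tea_light from where it was at the start of the episode above 0.02 m).
It also fails if it takes over 61 s, if anything falls off the work surface, if the arm or the gripper's body presses on something with over 40 N, if the wrist force passes 120 N, or if a joint passes its speed limit or range.

### The arm

A 6-joint arm with a two-finger parallel gripper is mounted at the origin on a cart in front of the work surface, level with it; the furniture and walls round the work are solid. World frame = base frame: x ahead of the robot, y to its left, z up, the work surface at z = 0. Lengths are in mm, angles in rad, forces in N, time in s.
With the tool pointing down it reaches from about 225 to 725 mm from the base axis. Payload 3.1 kg.
Tool frame: the origin (TCP) lies on the centre line of the jaws, within the pads' length; the fingertips stand 14 mm ahead of it and the grasp point (between the pads) lies 5 mm behind it (tips_ahead is the distance from the TCP to the fingertips, in mm); z points along the fingers, y is the line along which they close (so a half turn about z gives the same grasp; the last joint's range is limited). The gripper opens to 85 mm and grips with 20 to 120 N. Pads are 22 mm wide; open, the fingers measure 114 mm over their backs; the gripper's body (76 mm by 85 mm) begins 54 mm behind the grasp point. The pads swing forward as they close: fully open they stand 13 mm farther back than shut.
Start: joints at [-1.412, 0.048, 0.099, 1.622, 0, 1.443], TCP at [148.499, -503.553, 245.312] pointing down, gripper open.
Joint ranges: [-2.91, 2.91], [-0.99, 1.94], [-1.21, 1.42], [-2.12, 2.29], [-1.49, 1.47], [-3.14, 3.14]. Speed limits (rad/s): [2.79, 2.79, 3.14, 3.14, 3.14, 3.14].

### API

Orientations are given as a unit quaternion [w, x, y, z].
In Python, from workcell import * gives the robot as it stands. The module is installed in compiled form; this text tells all that it offers.
- The arm moves only by the tool arm_command, never from a script. Its argument "increments" is a list that holds one entry, the list of rows, each a list of 7 numbers: the turn, a rotation vector about the tool's x, y, z in rad, then the shift along the tool's x, y, z in m, then the finger opening in m, from 0 to 0.0854. In form: [[[rx, ry, rz, x, y, z, grip], ...]]. A call has 1 to 5 rows; each row shifts and turns the commanded pose from where the row before left it, along the tool's axes as they then stand; what a row does not reach is not made up. A row lasts 1/8 s, in which the tool goes at most 62.5 mm and 10.7 degrees, less where a joint would pass 70% of its speed; a pose out of reach is approached as far as the arm can. A call with a gripper value outside its range is refused whole. The fingers move at their own pace and stop on an object; the grip force is fixed at half the most. Time passes only in rows, so rows that do not move let the fingers close. It gives the time, the measured TCP pose, the force, the opening and the grip force at its end, in the units of the state.
- get_state(): the state, without advancing time (a new reading comes with each control period).
- get_image(name): name is "side" or "top" or "wrist"; returns the picture (480x640x3 uint8, red, green, blue); there is no depth.
- calibration(name): a dict with "K" (3x3 intrinsics, pixels), "D" ([k1, k2, p1, p2, k3] as OpenCV has them; the pictures are not rectified), "xyz" and "rotation" of the camera in the world; the wrist camera has in their place "hand_eye" (4x4, takes a point from camera to tool coordinates, whose origin is the TCP and whose axes are the flange's). Camera axes: x right, y down, z forward; pixel columns grow to the right and rows downward; lengths in mm; the calibration is good to about 2 mm. A picture is of the moment at which its call begins: read the wrist's pose just before it. calibration takes no time and is no camera call.
- sign_off(): hands the job in; it is judged then, once.
The state is a dict: "time": time; "qpos": joint angles; "joint_vel": joint speeds; "joint_torque": joint torques, N m; "eef_pos": TCP position; "tool_rot": TCP orientation; "ft_force": force on the tool from outside, world axes, zero at the start; "ft_torque": the same for the moment, N m; "finger_gap": finger opening in mm; "gripper_force": force on a finger pad.
Only numpy, scipy, OpenCV 4.12 (cv2) and the standard library are available. Lean on these libraries where they do the work, as an engineer would, in place of code of your own. Each camera call takes 0.05 s, during which the arm holds its last target. There are 200 camera calls.

## Working session

There is one attempt and no reset: what is moved stays moved. The work goes in short steps, Python scripts to look and compute and a tool call to move; the robot and the scene stay as the last step left them, time stands still between calls to the robot, and variables do not carry over. Pictures are saved under pics/ and viewed, at most 10 in all, crops included, and the job is handed in when it is done.

Besides the shell and the picture viewer there is one more tool, called after "Call:" as name(argument=value, ...) on one line, values as JSON. arm_command: Moves the arm, as the interface text tells. Its arguments: {"type":"object","properties":{"increments":{"type":"array"}},"required":["increments"]}

```bash
mkdir -p pics; python3 - <<'E'
from workcell import *
import cv2,numpy as np
print(get_state())
for n in("side","top"):
    im=get_image(n); cv2.imwrite(f"pics/{n}0.png",im[:,:,::-1]); c=calibration(n); print(n,c)
print(calibration("wrist"))
E
```

```text
{'time': 0.0, 'qpos': array([-1.41182129e+00,  4.88002655e-02,  9.76045626e-02,  1.62202720e+00,
        2.32150615e-05,  1.44299757e+00]), 'joint_vel': array([-5.32080640e-04, -6.87617028e-04, -1.84616627e-03,  2.77825914e-04,
       -6.40356784e-04, -1.09081752e-05]), 'joint_torque': array([-4.01089551e-05, -3.38780844e+01,  3.20015717e+01,  2.01854284e-02,
       -1.73686581e-04, -2.88129776e-06]), 'eef_pos': array([ 148.40322852, -502.97999638,  244.09476799]), 'tool_rot': array([-1.21332301e-03,  9.89736973e-01,  1.42895950e-01, -7.30604699e-06]), 'ft_force': array([-0.08200325,  0.28917445, -0.58098851]), 'ft_torque': array([-0.05276754, -0.01242072,  0.04158874]), 'gripper_force': 0.0, 'finger_gap': 85.45779271961851}
side {'K': array([[466.1437621 ,   0.        , 310.48207409],
       [  0.        , 466.1437621 , 236.00709471],
       [  0.        ,   0.        ,   1.        ]]), 'D': array([-0.0939868,  0.       ,  0.       ,  0.       ,  0.       ]), 'xyz': array([470.73515926, 990.25463127, 395.34639692]), 'rotation': array([ 0.04260624, -0.07474904,  0.82866751, -0.553089
[... 272 characters left out ...]
45369,  246.63067934, 1315.17739093]), 'rotation': array([-0.01363672,  0.71558435, -0.69758571,  0.03357463])}
{'K': array([[421.87115717,   0.        , 318.59363278],
       [  0.        , 421.87115717, 235.60049657],
       [  0.        ,   0.        ,   1.        ]]), 'D': array([-0.0792455,  0.       ,  0.       ,  0.       ,  0.       ]), 'hand_eye': array([[-1.56825951e-04, -9.60358946e-01, -2.78766336e-01,
         7.06667744e+01],
       [ 9.99999944e-01, -6.79571838e-05, -3.28456637e-04,
         1.54601764e+00],
       [ 2.96492094e-04, -2.78766372e-01,  9.60358903e-01,
        -1.27148569e+02],
       [ 0.00000000e+00,  0.00000000e+00,  0.00000000e+00,
         1.00000000e+00]])}
```

View pics/top0.png

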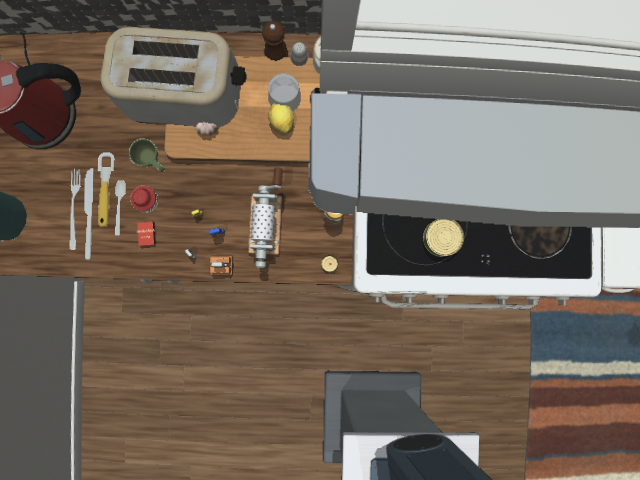

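View pics/side0.png

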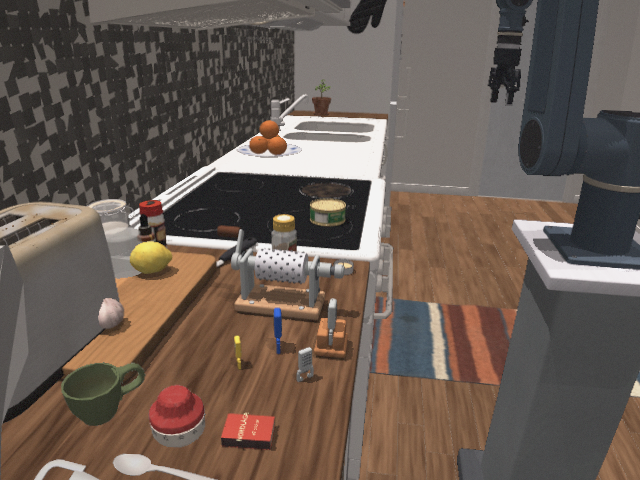

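The top view shows the block with the clip at about (221,266). The grater is at (264,228) with its free end at (262,264), and the tea light is at (330,264). The side view shows the grey clip in the block at (331,330), and the blue, yellow and small grey look-alikes next to it. I'll swing the arm over there with a retracted radius to keep clear of the hood.

```bash
cat > h.py <<'E'
from workcell import *
import numpy as np, cv2
from scipy.spatial.transform import Rotation as R
def rot(q): return R.from_quat(np.r_[q[1:],q[0]])
def down(yaw): # tool x at angle yaw, z down
    return R.from_matrix(np.array([[np.cos(yaw),np.sin(yaw),0],[np.sin(yaw),-np.cos(yaw),0],[0,0,-1]]))
def rows(wps,start=None,grip=.0854):
    "print tool increments through waypoints (x,y,z,yaw); shift in the frame before the turn / after"
    s=get_state()
    p,r=(s['eef_pos'],rot(s['tool_rot'])) if start is None else start
    for w in wps:
        rn=down(w[3]); d=np.array(w[:3])-p
        print(np.round((r.inv()*rn).as_rotvec(),3).tolist(),'A',np.round(r.inv().apply(d)/1e3,4).tolist(),'B',np.round(rn.inv().apply(d)/1e3,4).tolist())
        p,r=np.array(w[:3]),rn
def cam(name,s=None):
    c=calibration(name)
    if name=='wrist':
        T=np.eye(4);T[:3,:3]=rot(s['tool_rot']).as_matrix();T[:3,3]=s['eef_pos'];T=T@c['hand_eye'];return c,T[:3,:3],T[:3,3]
    return c,rot(c['rotation']).as_matrix(),c['xyz']
def ray(name,uv,s=None):
    c,Rm,o=cam(name,s)
    u=cv2.undistortPoints(np.array(uv,float).reshape(-1,1,2),c['K'],c['D']).reshape(-1,2)
    d=np.c_[u,np.ones(len(u))]@Rm.T
    return o,d
def onplane(name,uv,z,s=None):
    o,d=ray(name,uv,s); return o+d*((z-o[2])/d[:,2])[:,None]
def tri(a,b):
    "closest point of two rays (o,d)"
    (o1,d1),(o2,d2)=a,b; A=np.c_[d1,-d2]; t=np.linalg.lstsq(A,o2-o1,rcond=None)[0]
    p,q=o1+t[0]*d1,o2+t[1]*d2; return (p+q)/2,np.linalg.norm(p-q)
E
python3 - <<'E'
from h import *
n=20;W=[]
for i in range(1,n+1):
    t=i/n;a=-1.284+t*(.87+1.284);r=525+(590-525)*t-150*np.sin(np.pi*t);z=244+30*t
    W.append((r*np.cos(a),r*np.sin(a),z,.287+t*(np.pi-.287)))
rows(W)
print([onplane('top',[u],z).round(0).tolist() for u,z in (((221,266),40),((262,264),80),((190,252),10),((330,264),10))])
E
```

```text
[-0.002, -0.0, -0.143] A [0.0542, -0.0226, -0.0012] B [0.0569, -0.0146, -0.0013]
[0.0, 0.0, -0.143] A [0.0529, -0.0206, -0.0015] B [0.0553, -0.0129, -0.0015]
[0.0, 0.0, -0.143] A [0.0515, -0.0176, -0.0015] B [0.0535, -0.0101, -0.0015]
[0.0, 0.0, -0.143] A [0.0501, -0.0142, -0.0015] B [0.0516, -0.007, -0.0015]
[0.0, 0.0, -0.143] A [0.0487, -0.0105, -0.0015] B [0.0497, -0.0034, -0.0015]
[0.0, 0.0, -0.143] A [0.0473, -0.0063, -0.0015] B [0.0477, 0.0005, -0.0015]
[0.0, 0.0, -0.143] A [0.0459, -0.0019, -0.0015] B [0.0457, 0.0047, -0.0015]
[0.0, 0.0, -0.143] A [0.0446, 0.0028, -0.0015] B [0.0437, 0.0091, -0.0015]
[0.0, 0.0, -0.143] A [0.0432, 0.0077, -0.0015] B [0.0417, 0.0137, -0.0015]
[0.0, 0.0, -0.143] A [0.0419, 0.0127, -0.0015] B [0.0397, 0.0185, -0.0015]
[0.0, 0.0, -0.143] A [0.0407, 0.0178, -0.0015] B [0.0378, 0.0234, -0.0015]
[0.0, 0.0, -0.143] A [0.0396, 0.0229, -0.0015] B [0.0359, 0.0283, -0.0015]
[0.0, 0.0, -0.143] A [0.0386, 0.0279, -0.0015] B [0.0342, 0.0331, -0.0015]
[0.0, 0.0, -0.143] A [0.0377, 0.0329, -0.0015] B [0.0326, 0.0379, -0.0015]
[0.0, 0.0, -0.143] A [0.0369, 0.0376, -0.0015] B [0.0312, 0.0425, -0.0015]
[0.0, 0.0, -0.143] A [0.0363, 0.0422, -0.0015] B [0.0299, 0.0469, -0.0015]
[0.0, 0.0, -0.143] A [0.0358, 0.0465, -0.0015] B [0.0288, 0.0511, -0.0015]
[0.0, 0.0, -0.143] A [0.0355, 0.0505, -0.0015] B [0.028, 0.055, -0.0015]
[0.0, 0.0, -0.143] A [0.0354, 0.0542, -0.0015] B [0.0273, 0.0587, -0.0015]
[0.0, 0.0, -0.143] A [0.0355, 0.0575, -0.0015] B [0.0269, 0.062, -0.0015]
[[[529.0, 442.0, 40.0]], [[535.0, 348.0, 80.0]], [[560.0, 519.0, 10.0]], [[541.0, 199.0, 10.0]]]
```

Call:
arm_command(increments=[[[0, 0, -0.143, 0.054, -0.0225, -0.0015, 0.0854], [0, 0, -0.143, 0.053, -0.0205, -0.0015, 0.0854], [0, 0, -0.143, 0.0515, -0.0175, -0.0015, 0.0854], [0, 0, -0.143, 0.05, -0.014, -0.0015, 0.0854], [0, 0, -0.143, 0.0485, -0.0105, -0.0015, 0.0854]]])

```text
time: 0.72
eef_pos: [320.3, -294.7, 252.3]
tool_rot: [-0.0, 0.876, 0.482, 0.0]
ft_force: [0.6, -0.1, -0.4]
finger_gap: 85.2
gripper_force: 0.0
```

Call:
arm_command(increments=[[[0, 0, -0.143, 0.0475, -0.0065, -0.0015, 0.0854], [0, 0, -0.143, 0.046, -0.002, -0.0015, 0.0854], [0, 0, -0.143, 0.0445, 0.003, -0.0015, 0.0854], [0, 0, -0.143, 0.043, 0.0075, -0.0015, 0.0854], [0, 0, -0.143, 0.042, 0.0125, -0.0015, 0.0854]]])

```text
time: 1.35
eef_pos: [398.1, -83.2, 259.9]
tool_rot: [-0.0, 0.652, 0.758, -0.0]
ft_force: [-0.3, -0.5, 0.2]
finger_gap: 85.6
gripper_force: 0.0
```

Call:
arm_command(increments=[[[0, 0, -0.143, 0.0405, 0.018, -0.0015, 0.0854], [0, 0, -0.143, 0.0395, 0.023, -0.0015, 0.0854], [0, 0, -0.143, 0.0385, 0.028, -0.0015, 0.0854], [0, 0, -0.143, 0.0375, 0.033, -0.0015, 0.0854], [0, 0, -0.143, 0.037, 0.0375, -0.0015, 0.0854]]])

```text
time: 1.98
eef_pos: [441.2, 152.5, 267.2]
tool_rot: [-0.0, 0.345, 0.938, -0.0]
ft_force: [0.2, -1.3, 1.1]
finger_gap: 85.3
gripper_force: 0.0
```

```bash
python3 - <<'E'
from h import *
s=get_state();p=s['eef_pos'];n=5
rows([(*(p+(np.array([440,395,285])-p)*i/n),2.43+(np.pi-2.43)*i/n) for i in range(1,n+1)])
E
```

```text
[-0.001, -0.0, -0.136] A [0.0316, 0.0368, -0.0036] B [0.0263, 0.0407, -0.0036]
[0.0, 0.0, -0.142] A [0.0263, 0.0407, -0.0036] B [0.0203, 0.044, -0.0036]
[0.0, 0.0, -0.142] A [0.0203, 0.044, -0.0036] B [0.0138, 0.0465, -0.0036]
[0.0, 0.0, -0.142] A [0.0138, 0.0465, -0.0036] B [0.0071, 0.048, -0.0036]
[0.0, 0.0, -0.142] A [0.0071, 0.048, -0.0036] B [0.0002, 0.0485, -0.0036]
```

Call:
arm_command(increments=[[[0, 0, -0.137, 0.0315, 0.037, -0.0035, 0.0854], [0, 0, -0.142, 0.0265, 0.0405, -0.0035, 0.0854], [0, 0, -0.142, 0.0205, 0.044, -0.0035, 0.0854], [0, 0, -0.142, 0.014, 0.0465, -0.0035, 0.0854], [0, 0, -0.142, 0.007, 0.048, -0.0035, 0.0854]]])

```text
time: 2.6
eef_pos: [440.5, 395.1, 284.7]
tool_rot: [-0.0, -0.0, 1.0, -0.0]
ft_force: [0.3, -0.6, 0.5]
finger_gap: 85.2
gripper_force: 0.0
```

Call:
arm_command(increments=[[[0, 0, 0, 0, 0, 0, 0.0854], [0, 0, 0, 0, 0, 0, 0.0854]]])

```text
time: 2.85
eef_pos: [440.6, 393.2, 284.6]
tool_rot: [-0.001, 0.003, 1.0, -0.001]
ft_force: [0.2, -0.3, -0.2]
finger_gap: 85.5
gripper_force: 0.0
```

```bash
python3 - <<'E'
from h import *
import pickle
s=get_state(); im=get_image('wrist'); cv2.imwrite('pics/w1.png',im[:,:,::-1]); pickle.dump(s,open('w1.pkl','wb')); print(s['eef_pos'],s['tool_rot'])
E
```

```text
[440.57091043 393.16612354 284.57679599] [-5.87103027e-04  2.63370687e-03  9.99996035e-01 -8.06148275e-04]
```

View pics/w1.png

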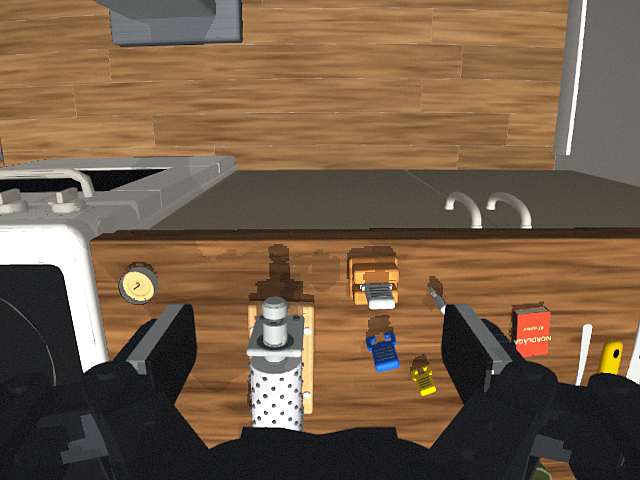

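The wrist view shows the block at (373,278) with the clip tab's top at (379,298). The axle's free end is at (272,305) and the near cheek at (275,335). I'll zoom in.

```bash
python3 - <<'E'
import cv2
im=cv2.imread('pics/w1.png')[230:350,240:400]; cv2.imwrite('pics/w1c.png',cv2.resize(im,(800,600),interpolation=cv2.INTER_CUBIC))
im=cv2.imread('pics/side0.png')[245:365,220:380]; cv2.imwrite('pics/s0c.png',cv2.resize(im,(800,600),interpolation=cv2.INTER_CUBIC))
E
```

```text
(no output)
```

View pics/w1c.png

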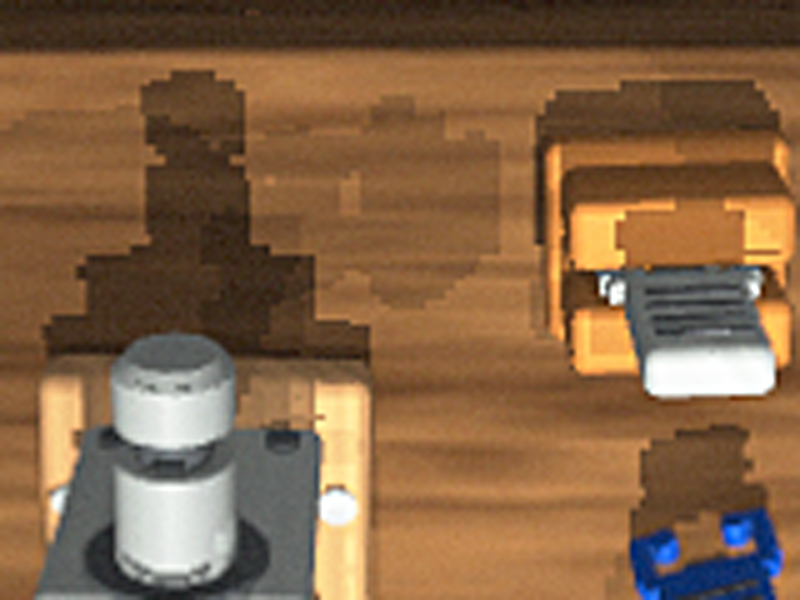

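View pics/s0c.png

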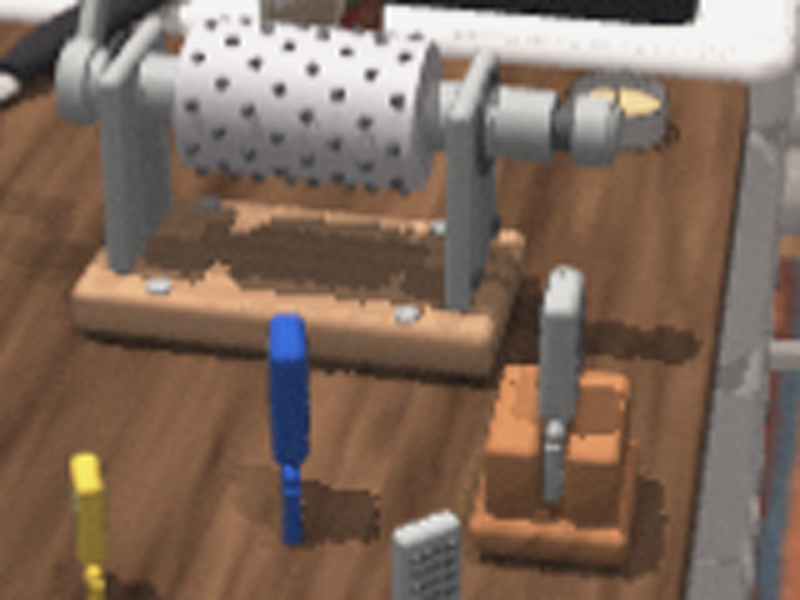

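The wrist crop shows the clip tab's top face centred at crop (709,371). The axle's edges run at crop u 113 to 237, and the groove is at v≈456. The side crop also shows the groove between axle and end knob at crop (562,130). Next I'll work out positions.

```bash
python3 - <<'E'
from h import *
import pickle
s=pickle.load(open('w1.pkl','rb'))
f=lambda u,v:(u/5+240-.4,v/5+230-.4)
g=lambda u,v:(u/5+220-.4,v/5+245-.4)
P=lambda n,uv,z:print(n,onplane('wrist',[uv],z,s)[0].round(1))
P('tab top c',f(709,371),73);P('tab L',f(645,371),73);P('tab R',f(775,371),73)
P('tab top far-left edge corners',f(628,270),73)
P('axle mid v490',f(176,490),72);P('axle mid v400',f(173.5,400),72)
P('groove top',f(175,456),83); P('cheek top edge R',f(320,432),86);P('cheek top edge L',f(85,430),86)
P('block top edge back L',f(570,205),34);P('block top back R',f(795,205),34);
# side
o,d=ray('side',[g(562,130),g(560,290),g(540,125),g(602,128)])
for n,i,x in(('groove',0,None),):
    pass
print(tri(ray_:=(o,d[0]),(lambda r:(r[0],r[1][0]))(ray('wrist',[f(175,456)],s))))
print('side tab top', tri((o,d[1]),(lambda r:(r[0],r[1][0]))(ray('wrist',[f(709,371)],s))))
# side groove centre on vertical plane y of axle
for k in (0,): print('side groove at y=348',o+d[k]*((onplane('wrist',[f(175,456)],72,s)[0][1]-o[1])/d[k][1]))
E
```

```text
tab top c [530.7 446.1  73. ]
tab L [530.6 434.9  73. ]
tab R [530.8 457.8  73. ]
tab top far-left edge corners [511.4 431.3  73. ]
axle mid v490 [554.1 351.4  72. ]
axle mid v400 [536.3 351.6  72. ]
groove top [541.6 352.8  83. ]
cheek top edge R [535.5 378.1  86. ]
cheek top edge L [535.1 337.9  86. ]
block top edge back L [514.1 424.4  34. ]
block top back R [514.4 467.5  34. ]
(array([545.46123282, 351.79042043,  71.72104622]), np.float64(3.519840596496139))
side tab top (array([532.00690578, 446.52678096,  70.48112362]), np.float64(0.2999653853901014))
side groove at y=348 [543.99062158 351.4801995   70.61218947]
```

Call:
arm_command(increments=[[[0, 0, 0, -0.018, 0.0105, 0.034, 0.05], [0, 0, 0, -0.018, 0.0105, 0.034, 0.05], [0, 0, 0, -0.018, 0.0105, 0.034, 0.05], [0, 0, 0, -0.018, 0.0105, 0.034, 0.05], [0, 0, 0, -0.018, 0.0105, 0.034, 0.05]]])

```text
time: 3.52
eef_pos: [532.2, 444.2, 115.0]
tool_rot: [0.0, 0.004, 1.0, 0.0]
ft_force: [1.2, 0.0, 1.1]
finger_gap: 50.2
gripper_force: 0.0
```

Call:
arm_command(increments=[[[0, 0, 0, 0, 0, 0, 0.05], [0, 0, 0, 0, 0, 0, 0.05]]])

```text
time: 3.78
eef_pos: [531.3, 444.7, 116.8]
tool_rot: [0.0, 0.003, 1.0, 0.0]
ft_force: [0.5, -0.1, 0.5]
finger_gap: 49.7
gripper_force: 0.0
```

```bash
python3 - <<'E'
from h import *
import pickle
for i in range(4):
    s=get_state(); im=get_image('wrist'); print(s['eef_pos'],s['tool_rot'].round(4),s['qpos'].round(4),s['finger_gap'])
cv2.imwrite('pics/w2.png',im[:,:,::-1]); pickle.dump(s,open('w2.pkl','wb'))
E
```

```text
[531.32670808 444.70532171 116.76849767] [3.0e-04 3.2e-03 1.0e+00 2.0e-04] [ 0.6002  0.4997  0.3891  1.4595 -0.      0.6065] 49.71784493946918
[531.66627304 445.3127479  117.89539084] [1.1e-03 2.9e-03 1.0e+00 8.0e-04] [0.6006 0.4988 0.3901 1.4593 0.     0.6065] 49.95462041828675
[531.82490853 445.68277933 118.39508032] [0.0016 0.0027 1.     0.0011] [ 0.6009  0.4984  0.3906  1.4591 -0.      0.6064] 50.09745874857277
[531.8242194  445.92697533 118.47337145] [0.0017 0.0026 1.     0.0012] [0.6012 0.4984 0.3908 1.4589 0.     0.6064] 49.7777821894354
```

View pics/w2.png

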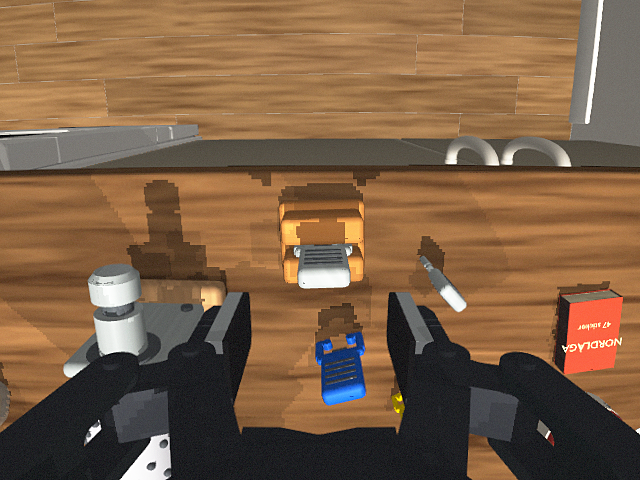

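The tab's top face is centred at about (324,277), nearly midway between the fingers, and the block spans columns 278 to 366.

```bash
python3 - <<'E'
from h import *
import pickle
s=pickle.load(open('w2.pkl','rb')); im=cv2.imread('pics/w2.png')
r=im[255:295,285:365]; m=((r.max(2).astype(int)-r.min(2)<28)&(r.min(2)>150)).astype(np.uint8)
n,l,st,c=cv2.connectedComponentsWithStats(m); k=1+st[1:,4].argmax(); b=st[k]; print(b[:5]+np.array([285,255,0,0,0]))
u0,v0=285+b[0],255+b[1]
rr=rot(s['tool_rot'])
for uv,z in(((u0,v0+b[3]/2),73),((u0+b[2],v0+b[3]/2),73),((278,210),7),((366,210),7)):
    p=onplane('wrist',[uv],z,s)[0]; print(uv,p.round(1),'tool',rr.inv().apply(p-s['eef_pos']).round(1))
for x in [0.,-3.,3]:
    pass
E
```

```text
[298 268  52  20 943]
(np.int32(298), np.float64(278.0)) [531.  435.5  73. ] tool [  0.9 -10.5  45.4]
(np.int32(350), np.float64(278.0)) [531.2 458.4  73. ] tool [ 0.9 12.3 45.5]
(278, 210) [515.4 421.3   7. ] tool [ 16.7 -25.  111.4]
(366, 210) [515.7 472.3   7. ] tool [ 16.7  26.  111.5]
```

Call:
arm_command(increments=[[[0, 0, 0, 0.001, 0.001, 0.015, 0.05], [0, 0, 0, 0, 0, 0.015, 0.05], [0, 0, 0, 0, 0, 0.015, 0.05], [0, 0, 0, 0, 0, 0.014, 0.05], [0, 0, 0, 0, 0, 0, 0.05]]])

```text
time: 4.6
eef_pos: [528.6, 445.7, 53.4]
tool_rot: [-0.002, 0.002, 1.0, -0.001]
ft_force: [-0.0, 0.4, -0.2]
finger_gap: 50.0
gripper_force: 0.0
```

Call:
arm_command(increments=[[[0, 0, 0, 0, 0, 0, 0.03], [0, 0, 0, 0, 0, 0, 0.015], [0, 0, 0, 0, 0, 0, 0.015], [0, 0, 0, 0, 0, 0, 0.015]]])

```text
time: 5.1
eef_pos: [530.7, 447.2, 57.2]
tool_rot: [0.001, 0.002, 1.0, 0.001]
ft_force: [0.3, 1.2, 2.0]
finger_gap: 22.9
gripper_force: 59.6
```

Call:
arm_command(increments=[[[0, 0, 0, 0, 0, -0.008, 0.015], [0, 0, 0, 0, 0, -0.016, 0.015], [0, 0, 0, 0, 0, -0.02, 0.015], [0, 0, 0, 0, 0, -0.024, 0.015], [0, 0, 0, 0, 0, -0.024, 0.015]]])

```text
time: 5.72
eef_pos: [530.0, 446.7, 151.2]
tool_rot: [0.0, 0.002, 1.0, 0.0]
ft_force: [0.4, -0.2, -0.4]
finger_gap: 22.9
gripper_force: 59.6
```

Call:
arm_command(increments=[[[0, 0, 0, 0, 0, 0, 0.015], [0, 0, 0, 0, 0, 0, 0.015]]])

```text
time: 5.98
eef_pos: [529.9, 446.6, 148.4]
tool_rot: [-0.0, 0.002, 1.0, -0.0]
ft_force: [0.5, -0.9, -1.4]
finger_gap: 22.8
gripper_force: 59.6
```

Call:
arm_command(increments=[[[0, 0, 0, -0.0025, -0.02, 0, 0.015], [0, 0, 0, -0.0035, -0.03, 0, 0.015], [0, 0, 0, -0.004, -0.03, 0, 0.015], [0, 0, 0, -0.0025, -0.015, 0.006, 0.015], [0, 0, 0, 0, 0, 0.006, 0.015]]])

```text
time: 6.6
eef_pos: [541.8, 350.8, 134.9]
tool_rot: [-0.001, 0.003, 1.0, -0.0]
ft_force: [0.9, 0.6, -1.2]
finger_gap: 22.9
gripper_force: 59.6
```

Call:
arm_command(increments=[[[0, 0, 0, 0, 0, 0, 0.015], [0, 0, 0, 0, 0, 0, 0.015]]])

```text
time: 6.85
eef_pos: [541.8, 352.6, 135.9]
tool_rot: [-0.0, 0.002, 1.0, 0.0]
ft_force: [0.1, 0.1, -0.7]
finger_gap: 22.9
gripper_force: 59.6
```

```bash
python3 - <<'E'
from h import *
import pickle
s=get_state(); im=get_image('wrist'); im2=get_image('side'); print(s['eef_pos'],s['tool_rot'].round(4),s['time'],s['ft_force'])
cv2.imwrite('pics/w3.png',im[:,:,::-1]);cv2.imwrite('pics/s3.png',im2[:,:,::-1]); pickle.dump(s,open('w3.pkl','wb'))
a=cv2.resize(im[200:350,240:400],(480,450),interpolation=cv2.INTER_CUBIC)
b=cv2.resize(im2[215:315,290:370],(320,400),interpolation=cv2.INTER_CUBIC)
c=np.zeros((450,800,3),np.uint8);c[:,:480]=a;c[:400,480:]=b
cv2.imwrite('pics/c3.png',c[:,:,::-1])
E
```

```text
[541.76331146 352.59618746 135.92804928] [-2.0e-04  1.8e-03  1.0e+00  1.0e-04] 6.85 [ 0.08687421  0.06330945 -0.69572826]
```

View pics/c3.png

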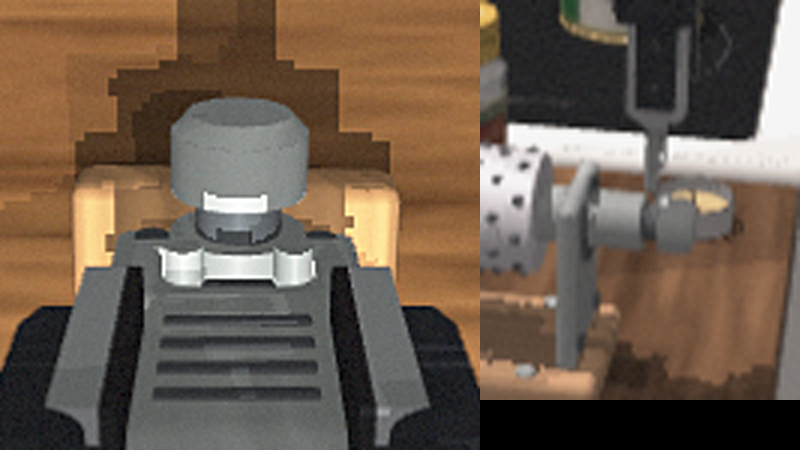

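The crop shows the clip hanging over the axle, laterally aligned to within about 0.3 mm. In the side part, the clip leg at crop u≈654 sits slightly outboard of the groove at u≈649.5.

```bash
python3 - <<'E'
from h import *
g=lambda u,v:((u-480)/4+290-.4,v/4+215-.4)
o,d=ray('side',[g(654.5,150),g(653,185),g(649.5,222),g(641,222),g(658,222),g(647,90)])
for k in d: print((o+k*((351.5+(11 if 0 else 0)-o[1])/k[1])).round(1))
im=cv2.imread('pics/s3.png')
print(im[262,322:345].sum(1)//3, im[270,322:345].sum(1)//3, im[255,322:345].sum(1)//3,sep='\n')
E
```

```text
[543.1 351.5 102. ]
[543.2 351.5  87.3]
[544.1 351.5  71.5]
[547.3 351.5  71.2]
[540.8 351.5  71.8]
[546.7 351.5 126.4]
[117 118 121 105 102  90  85  85  80  96  86  92  85  98 100  99 104 126
 128 133 108 103 133]
[128 129 128 133 134 134 135 135  61  78  90  87 111 111 114 116 115 116
 115 113 113  98 100]
[214 217 218 218 222 222 223 225 225 125  92  92  98 140 168 218 218 219
 220 221 222 224 224]
```

Call:
arm_command(increments=[[[0, 0, 0, -0.0015, 0, 0.002, 0.015], [0, 0, 0, 0, 0, 0.002, 0.015], [0, 0, 0, 0, 0, 0.002, 0.015], [0, 0, 0, 0, 0, 0.001, 0.015], [0, 0, 0, 0, 0, 0.001, 0.015]]])

```text
time: 7.58
eef_pos: [543.6, 351.6, 128.2]
tool_rot: [-0.0, 0.002, 1.0, 0.0]
ft_force: [0.6, -0.5, -0.4]
finger_gap: 22.9
gripper_force: 59.6
```

Call:
arm_command(increments=[[[0, 0, 0, 0, 0, 0.001, 0.015], [0, 0, 0, 0, 0, 0.001, 0.015]]])

```text
time: 7.82
eef_pos: [543.6, 351.6, 126.3]
tool_rot: [0.0, 0.002, 1.0, 0.0]
ft_force: [-0.1, 0.2, -0.9]
finger_gap: 22.6
gripper_force: 59.6
```

Call:
arm_command(increments=[[[0, 0, 0, 0, 0, 0.001, 0.015], [0, 0, 0, 0, 0, 0.001, 0.015]]])

```text
time: 8.07
eef_pos: [543.6, 351.6, 124.3]
tool_rot: [-0.0, 0.002, 1.0, 0.0]
ft_force: [0.2, -0.4, -0.7]
finger_gap: 23.0
gripper_force: 59.6
```

Call:
arm_command(increments=[[[0, 0, 0, 0, 0, 0.001, 0.015]]])

```text
time: 8.2
eef_pos: [543.5, 351.6, 123.3]
tool_rot: [-0.0, 0.002, 1.0, -0.0]
ft_force: [0.2, -0.2, -0.4]
finger_gap: 23.0
gripper_force: 59.6
```

Call:
arm_command(increments=[[[0, 0, 0, 0, 0, 0.001, 0.015]]])

```text
time: 8.32
eef_pos: [543.5, 351.6, 122.2]
tool_rot: [-0.0, 0.002, 1.0, -0.0]
ft_force: [-1.0, -0.7, -0.8]
finger_gap: 23.2
gripper_force: 59.6
```

Call:
arm_command(increments=[[[0, 0, 0, 0, 0, 0.001, 0.015]]])

```text
time: 8.45
eef_pos: [543.4, 351.6, 121.3]
tool_rot: [-0.0, 0.002, 1.0, -0.0]
ft_force: [-1.0, -0.1, -0.4]
finger_gap: 22.9
gripper_force: 59.6
```

No contact 3 mm below the full-diameter stop, so the clip is over the groove. I'll carry on gently.

Call:
arm_command(increments=[[[0, 0, 0, 0, 0, 0.001, 0.015]]])

```text
time: 8.57
eef_pos: [543.4, 351.6, 120.2]
tool_rot: [-0.0, 0.002, 1.0, -0.0]
ft_force: [-0.1, -0.0, 0.1]
finger_gap: 22.7
gripper_force: 59.6
```

Call:
arm_command(increments=[[[0, 0, 0, 0, 0, 0.001, 0.015]]])

```text
time: 8.7
eef_pos: [543.5, 351.9, 119.7]
tool_rot: [-0.0, 0.002, 1.0, 0.0]
ft_force: [-1.1, 0.2, 3.0]
finger_gap: 22.9
gripper_force: 59.9
```

Call:
arm_command(increments=[[[0, 0, 0, 0, 0, 0.001, 0.015]]])

```text
time: 8.82
eef_pos: [543.6, 352.1, 119.2]
tool_rot: [0.0, 0.002, 1.0, 0.001]
ft_force: [-2.3, 0.4, 4.1]
finger_gap: 22.5
gripper_force: 60.1
```

Call:
arm_command(increments=[[[0, 0, 0, 0, 0, 0.001, 0.015]]])

```text
time: 8.95
eef_pos: [543.6, 352.3, 118.6]
tool_rot: [0.0, 0.002, 1.0, 0.001]
ft_force: [-3.1, 0.0, 7.2]
finger_gap: 22.9
gripper_force: 60.5
```

Call:
arm_command(increments=[[[0, 0, 0, 0, 0, 0.001, 0.015]]])

```text
time: 9.07
eef_pos: [543.6, 352.3, 118.3]
tool_rot: [0.001, 0.002, 1.0, 0.001]
ft_force: [-4.1, -0.2, 7.8]
finger_gap: 23.3
gripper_force: 60.6
```

Call:
arm_command(increments=[[[0, 0, 0, 0, 0, 0.001, 0.015]]])

```text
time: 9.2
eef_pos: [543.7, 352.4, 117.8]
tool_rot: [0.001, 0.002, 1.0, 0.001]
ft_force: [-4.1, 0.0, 9.2]
finger_gap: 22.7
gripper_force: 60.8
```

There is a −x force of about 4 N, so the clip is rubbing on the inner shoulder. I'll ease outward 1 mm while pressing.

Call:
arm_command(increments=[[[0, 0, 0, 0.001, 0, 0.001, 0.015]]])

```text
time: 9.32
eef_pos: [543.4, 352.5, 117.2]
tool_rot: [0.002, 0.002, 1.0, 0.001]
ft_force: [-3.1, 0.0, 6.9]
finger_gap: 22.8
gripper_force: 60.6
```

Call:
arm_command(increments=[[[0, 0, 0, 0, 0, 0.001, 0.015]]])

```text
time: 9.45
eef_pos: [543.4, 352.4, 116.1]
tool_rot: [0.002, 0.002, 1.0, 0.001]
ft_force: [-3.0, 0.5, 8.6]
finger_gap: 22.9
gripper_force: 60.7
```

Call:
arm_command(increments=[[[0, 0, 0, 0, 0, 0.001, 0.015]]])

```text
time: 9.57
eef_pos: [543.4, 352.4, 114.8]
tool_rot: [0.001, 0.002, 1.0, 0.001]
ft_force: [-2.3, 0.2, 7.1]
finger_gap: 22.9
gripper_force: 60.7
```

Call:
arm_command(increments=[[[0, 0, 0, 0.0005, 0, 0.001, 0.015]]])

```text
time: 9.7
eef_pos: [543.3, 352.4, 113.5]
tool_rot: [0.002, 0.002, 1.0, 0.001]
ft_force: [-0.7, -0.3, 5.1]
finger_gap: 23.1
gripper_force: 60.3
```

Call:
arm_command(increments=[[[0, 0, 0, 0, 0, 0.001, 0.015]]])

```text
time: 9.82
eef_pos: [543.2, 352.3, 111.9]
tool_rot: [0.002, 0.002, 1.0, 0.001]
ft_force: [-0.9, 1.1, 3.3]
finger_gap: 22.9
gripper_force: 60.2
```

Call:
arm_command(increments=[[[0, 0, 0, 0, 0, 0.001, 0.015]]])

```text
time: 9.95
eef_pos: [542.9, 352.1, 109.7]
tool_rot: [0.001, 0.002, 1.0, 0.001]
ft_force: [0.9, 1.3, 0.4]
finger_gap: 22.6
gripper_force: 59.8
```

Call:
arm_command(increments=[[[0, 0, 0, 0, 0, 0.001, 0.015]]])

```text
time: 10.07
eef_pos: [542.6, 352.1, 108.0]
tool_rot: [0.0, 0.002, 1.0, 0.0]
ft_force: [-0.5, 2.8, 3.2]
finger_gap: 22.5
gripper_force: 60.1
```

Call:
arm_command(increments=[[[0, 0, 0, 0, 0, 0.001, 0.015]]])

```text
time: 10.2
eef_pos: [542.7, 352.1, 107.8]
tool_rot: [0.001, 0.002, 1.0, 0.001]
ft_force: [0.0, 2.1, 5.3]
finger_gap: 22.9
gripper_force: 60.2
```

Call:
arm_command(increments=[[[0, 0, 0, 0, 0, 0.001, 0.015]]])

```text
time: 10.32
eef_pos: [542.7, 352.1, 107.4]
tool_rot: [0.001, 0.002, 1.0, 0.001]
ft_force: [0.2, 1.0, 6.4]
finger_gap: 22.7
gripper_force: 60.4
```

Call:
arm_command(increments=[[[0, 0, 0, 0, 0, 0.001, 0.015], [0, 0, 0, 0, 0, 0.001, 0.015]]])

```text
time: 10.58
eef_pos: [542.7, 352.1, 107.1]
tool_rot: [0.001, 0.002, 1.0, 0.001]
ft_force: [-3.2, -0.1, 12.4]
finger_gap: 22.7
gripper_force: 61.0
```

Call:
arm_command(increments=[[[0, 0, 0, 0, 0, 0.001, 0.015], [0, 0, 0, 0, 0, 0, 0.015]]])

```text
time: 10.82
eef_pos: [542.8, 352.1, 107.0]
tool_rot: [0.002, 0.002, 1.0, 0.001]
ft_force: [-3.1, 0.4, 12.6]
finger_gap: 23.0
gripper_force: 61.3
```

It is bottomed at about 12.5 N. I'll unload, then let go.

Call:
arm_command(increments=[[[0, 0, 0, 0, 0, -0.002, 0.015], [0, 0, 0, 0, 0, -0.0015, 0.015]]])

```text
time: 11.08
eef_pos: [542.6, 352.0, 107.5]
tool_rot: [0.001, 0.002, 1.0, 0.0]
ft_force: [1.2, 2.0, 1.9]
finger_gap: 22.8
gripper_force: 60.1
```

Call:
arm_command(increments=[[[0, 0, 0, 0, 0, 0, 0.035], [0, 0, 0, 0, 0, 0, 0.05], [0, 0, 0, 0, 0, 0, 0.05], [0, 0, 0, 0, 0, 0, 0.05]]])

```text
time: 11.58
eef_pos: [541.8, 351.3, 106.1]
tool_rot: [-0.001, 0.002, 1.0, -0.0]
ft_force: [-0.4, -0.3, 0.3]
finger_gap: 50.3
gripper_force: 0.0
```

Call:
arm_command(increments=[[[0, 0, 0, 0, 0, -0.015, 0.05], [0, 0, 0, 0, 0, -0.025, 0.05], [0, 0, 0, 0, 0, -0.03, 0.05], [0, 0, 0, 0, 0, -0.03, 0.05], [0, 0, 0, 0.02, 0, -0.02, 0.05]]])

```text
time: 12.2
eef_pos: [523.5, 351.8, 229.9]
tool_rot: [0.002, 0.003, 1.0, 0.001]
ft_force: [-0.0, 0.4, -0.3]
finger_gap: 50.2
gripper_force: 0.0
```

```bash
python3 - <<'E'
from h import *
import pickle
s=get_state(); im=get_image('wrist'); im2=get_image('side'); print(s['eef_pos'],s['time'],s['ft_force'])
a=cv2.resize(im[200:350,240:400],(480,450),interpolation=cv2.INTER_CUBIC)
b=cv2.resize(im2[215:315,290:370],(320,400),interpolation=cv2.INTER_CUBIC)
c=np.zeros((450,800,3),np.uint8);c[:,:480]=a;c[:400,480:]=b
cv2.imwrite('pics/c4.png',c[:,:,::-1])
E
```

```text
[523.53468056 351.82799028 229.91706669] 12.2 [-0.04033341  0.35048025 -0.25110197]
```

View pics/c4.png

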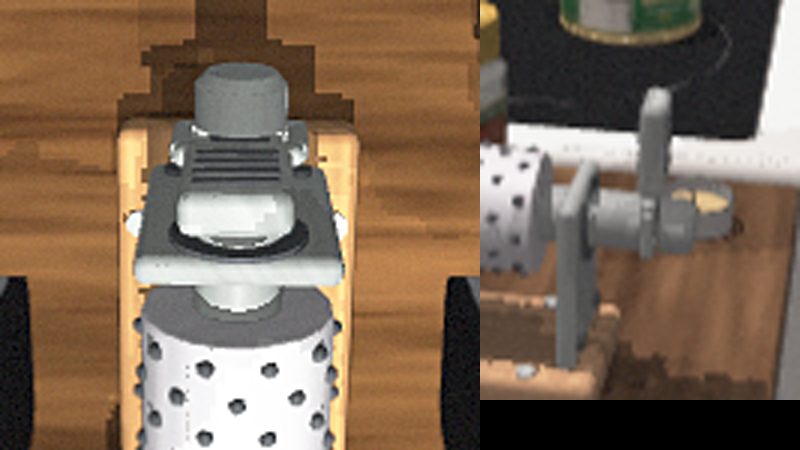

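The clip stands upright and seated in the groove, and the gripper is clear of it. I'll check the tab's top height (124 mm when home) and hand in.

```bash
python3 - <<'E'
from h import *
o,d=ray('side',[((656-480)/4+289.6,90/4+214.6)]);z=o+d[0]*((351.5-o[1])/d[0][1]);print('tab top',z.round(1))
if 121<z[2]<129: print(sign_off())
E
```

```text
tab top [543.3 351.5 126.6]
the job is handed in; nothing more can be done
None
```

The clip is out of its block, snapped onto the axle groove and let go, and the job is handed in at about 12 s. Pressing peaked near 12.6 N at the wrist, and the final side view puts the tab top at about 127 mm (124 mm expected), which is within the camera's error.

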